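# Sort the optician's tools into the caddy and hold it up level

### The job

Tidy the optician's tools into the blue carrying caddy: lay the loose pliers in the compartment that already holds a pair of pliers, and both screwdrivers in the other, empty compartment; lay them in, do not drop them from above the caddy. Then take the caddy by its handle, lift it straight up about 10 cm clear of the counter, level all the way, and finish while holding it there, steady and level, with nothing else carrying it. Leave everything else on the counter where it is.

Things in the scene. Friction and masses are not known exactly. Their poses are not given: they have to be found in the camera images.
- caddy: Light-blue plastic caddy, loose on the dark wood counter (z = 0), any yaw: 210 mm (x) by 240 mm (y), walls 4 thick and 32 high, floor 4 thick. Origin: centre of underside, z up. A spine along x (6 thick, 29 high) parts it into two equal compartments, at +y and -y: inside 202 mm along x, y from 3 to 116 mm. 0.3-0.45 kg empty, balanced about its middle; 0.5-0.65 kg loaded; 30 N of grip carries it
- caddy_handle (a point): Centre of the caddy's grip bar, over the middle of the spine, 64 mm above the underside. The bar runs along the caddy's x: 124 mm long, 16 mm thick (y), 18 mm high (55 to 73 mm above the underside), on two uprights 56 mm either side of this point, with a free gap between bar and spine. Pinch it across its thickness from above
- pliers_in: Optician's snipe-nose pliers lying flat in the caddy's +y compartment, along it near the outer wall, about 86 mm from the spine; the -y compartment is empty. Same make and size as pliers but with slimmer jaws; origin and axes alike
- pliers: Optician's pliers, steel jaws and two black handles, lying flat on the counter: 128 mm long, 40 mm wide at the handles, 11 mm thick, about 70 g. Origin: underside, below the rivet, in the joint block: flat-sided steel, 26 mm long (x), 18 mm wide (y), the best place to grip (across y). x points along the jaws, z up
- driver_a: Optical screwdriver lying on the counter: aluminium handle 12 mm thick and 69 mm long with a few black bands, then a thin steel blade; 117 mm long, 30 g. Does not roll. Origin: on the underside, below the middle of the handle, the best place to grip (across y). x points towards the blade, z up
- driver_b: Optical screwdriver lying on the counter: aluminium handle 12 mm thick and 69 mm long with a few black bands, then a thin steel blade; 117 mm long, 30 g. Does not roll. Origin: on the underside, below the middle of the handle, the best place to grip (across y). x points towards the blade, z up
- pliers_tip (a point): Tip of the jaws of pliers, 46 mm from its origin along +x, at half thickness
- pliers_tail (a point): Midway between the handle ends of pliers, 82 mm from its origin along -x, at half thickness
- pliers_in_tip (a point): Tip of the jaws of pliers_in, 46 mm from its origin along +x, at half thickness
- driver_a_tip (a point): Tip of the blade of driver_a, 77 mm from its origin along +x, on the tool's axis
- driver_a_tail (a point): End cap of driver_a, 40 mm from its origin along -x, on the tool's axis
- driver_b_tip (a point): Tip of the blade of driver_b, 77 mm from its origin along +x, on the tool's axis
- driver_b_tail (a point): End cap of driver_b, 40 mm from its origin along -x, on the tool's axis
- spectacles: Not to be disturbed, loose: folded spectacles in thin dark metal, 140 x 25 mm and 42 mm high, standing on their rims. Origin: centre of the underside, on the rims' line
- lens_blank: Not to be disturbed, loose: clear round lens blank lying flat, 70 mm across, 10 mm thick. Origin: centre of the underside
- case: Not to be disturbed, loose: closed black spectacle case, 62 x 160 mm, 41 mm high. Origin: centre of the underside
- spray: Not to be disturbed, loose: small clear bottle of lens cleaner, 42 mm across, 135 mm high. Origin: centre of the underside
- tin: Not to be disturbed, loose: round aluminium screw tin, 50 mm across, 20 mm high. Origin: centre of the underside
- glue: Not to be disturbed, loose: white dropper bottle of glue, 30 mm across, 92 mm high. Origin: centre of the underside
There are look-alikes about, which are no part of the job. Leave any pink or red look-alike of the pliers alone. Leave any orange look-alike of the driver_a alone.

How it is judged:
By the outcome, as a careful person would: the job done as asked, in the order asked, and still so for the second after the job is handed in, while the arm keeps its last pose, push and grip.
It also fails if it takes over 72 s, if anything falls off the work surface, if the arm or the gripper's body presses on something with over 40 N, if the wrist force passes 120 N, or if a joint passes its speed limit or range.

### The arm

A 7-joint arm with a two-finger parallel gripper is mounted at the origin on the work surface. World frame = base frame: x ahead of the robot, y to its left, z up, the work surface at z = 0. Lengths are in mm, angles in rad, forces in N, time in s.
With the tool pointing down it reaches from about 350 to 900 mm from the base axis. Payload 7.2 kg.
Tool frame: the origin (TCP) lies on the centre line of the jaws, within the pads' length; the fingertips stand 19 mm ahead of it and the grasp point (between the pads) is the TCP; z points along the fingers, y is the line along which they close (so a half turn about z gives the same grasp; the last joint's range is limited). The gripper opens to 88 mm and grips with 3 to 60 N. Pads are 20 mm wide; open, the fingers measure 115 mm over their backs; the gripper's body (75 mm by 178 mm) begins 61 mm behind the grasp point.
Start: joints at [-1.208, 0.411, -0.013, 1.596, 0.006, 1.134, -0.082], TCP at [261.008, 567.895, 205.253] pointing down, gripper open.
Joint ranges: [-2.95, 2.95], [-0.29, 1.99], [-1.47, 1.44], [0.14, 2.54], [-1.03, 4.17], [0.13, 1.85], [-2.86, 2.86]. Speed limits (rad/s): [2.39, 2.39, 3.01, 3.01, 3.14, 3.14, 3.14].

### API

Orientations are given as [roll, pitch, yaw] about the fixed x, y, z axes, in that order (R = Rz(yaw) Ry(pitch) Rx(roll)).
In Python, from rig import robot, eyes, job_done gives the robot as it stands.
- The arm moves only by the tool play_rows, never from a script. Its argument "plan" is a list of rows, each a list of 7 numbers: the shift along the tool's x, y, z as a fraction of full scale, then the turn, a rotation vector about the tool's x, y, z as a fraction of full scale, then the opening, from -1 (shut) to 1 (fully open). A call has 1 to 12 rows; each row is the pose to reach, as a shift and turn from the pose commanded when the call began, along the tool's axes at that moment, turning the shorter way round; what a row does not reach only later rows make up. Full scale, the value 1, is 250 mm for a shift and pi rad for a turn. A row lasts 1/12 s, in which the tool goes at most 41.7 mm and 7.16 degrees, less where a joint would pass 70% of its speed; a pose out of reach is approached as far as the arm can. A call with a number of a shift or a turn outside -1 to 1 is refused whole. A call with a gripper value outside its range is refused whole. The fingers move at their own pace and stop on an object; "squeeze" is the grip in N (left out, the last holds). Time passes only in rows, so rows that repeat a pose let the fingers close. It gives the time, the measured TCP pose, the force, the opening and the grip force at its end, in the units of the state.
- robot.get_state(): the state, without advancing time (a new reading comes with each control period).
- eyes.capture(name): name is "side" or "top" or "wrist"; returns the picture (480x640x3 uint8, red, green, blue); there is no depth.
- eyes.camera_params(name): a dict with "intrinsics" (3x3 intrinsics, pixels), "world_from_camera" (4x4, takes a point from camera to world coordinates); the wrist camera has in their place "mount" (4x4, takes a point from camera to tool coordinates, whose origin is the TCP and whose axes are the flange's). Camera axes: x right, y down, z forward; pixel columns grow to the right and rows downward; lengths in mm; the calibration is good to about 2 mm. The wrist camera is an equidistant fisheye: a pixel r from the principal point sees the ray r / f radians off the axis. A picture is of the moment at which its call begins: read the wrist's pose just before it. camera_params takes no time and is no camera call.
- job_done(): hands the job in; it is judged then, once.
The state is a dict: "time_s": time; "q": joint angles; "dq": joint speeds; "effort": joint torques, N m; "position": TCP position; "tool_rot": TCP orientation; "contact_force": force on the tool from outside, world axes, zero at the start; "moment": the same for the moment, N m; "grip_width": finger opening in mm; "grip_force": force on a finger pad.
Only numpy, scipy, OpenCV 4.12 (cv2) and the standard library are available. Lean on these libraries where they do the work, as an engineer would, in place of code of your own. Each camera call takes 0.05 s, during which the arm holds its last target. There are 200 camera calls.

## Working session

There is one attempt and no reset: what is moved stays moved. The work goes in short steps, Python scripts to look and compute and a tool call to move; the robot and the scene stay as the last step left them, time stands still between calls to the robot, and variables do not carry over. Pictures are saved under pics/ and viewed, at most 12 in all, crops included, and the job is handed in when it is done.

Besides the shell and the picture viewer there is one more tool, called after "Emit:" in YAML: its name, and indented under it one key for each argument. play_rows: Moves the arm, as the interface text tells. Its arguments: {"type":"object","properties":{"plan":{"type":"array"},"squeeze":{"type":"number"}},"required":["plan"]}

```bash
ls; mkdir -p pics
python3 - <<'E'
from rig import robot, eyes
import cv2
s=robot.get_state(); print({k:s[k] for k in ('time_s','position','tool_rot','grip_width','contact_force')})
for n in('side','top','wrist'):
    im=eyes.capture(n); cv2.imwrite(f'pics/{n}0.png',im[...,::-1]); print(n,eyes.camera_params(n))
E
```

```text
pics
{'time_s': 0.0, 'position': array([260.80523708, 567.4073306 , 204.39267543]), 'tool_rot': array([-3.13999754e+00,  1.06562137e-04,  2.71086411e+00]), 'grip_width': 87.83356216758526, 'contact_force': array([-0.16706672,  0.08497553, -0.09747113])}
side {'intrinsics': array([[483.76106732,   0.        , 309.10543502],
       [  0.        , 483.76106732, 238.84205223],
       [  0.        ,   0.        ,   1.        ]]), 'world_from_camera': array([[ 9.23372868e-01, -2.91034430e-01,  2.50362750e-01,
         2.73380337e+02],
       [-3.83900173e-01, -7.03033134e-01,  5.98636007e-01,
        -4.70995658e+02],
       [ 1.78961921e-03, -6.48878550e-01, -7.60889890e-01,
         7.68167745e+02],
       [ 0.00000000e+00,  0.00000000e+00,  0.00000000e+00,
         1.00000000e+00]])}
top {'intrinsics': array([[474.20582146,   0.        , 328.15451459],
       [  0.        , 474.20582146, 243.77979561],
       [  0.        ,   0.        ,   1.        ]]), 'world_from_camera': array([[ 2.82735090e-02, -9.97353175e-01,  6.69869629e-02,
         4.40616639e+02],
       [-9.99531992e-01, -2.89910112e-02, -9.76309812e-03,
         6.73467900e+01],
       [ 1.16792767e-02, -6.66795754e-02, -9.97706083e-01,
         1.17973272e+03],
       [ 0.00000000e+00,  0.00000000e+00,  0.00000000e+00,
         1.00000000e+00]])}
wrist {'intrinsics': array([[371.64829954,   0.        , 318.61304028],
       [  0.        , 371.64829954, 238.97550714],
       [  0.        ,   0.        ,   1.        ]]), 'mount': array([[-5.30181284e-04, -9.56896275e-01, -2.90429402e-01,
         8.03636706e+01],
       [ 9.99999856e-01, -4.82683859e-04, -2.35178738e-04,
         1.48786988e-01],
       [ 8.48560737e-05, -2.90429485e-01,  9.56896393e-01,
        -1.79976690e+02],
       [ 0.00000000e+00,  0.00000000e+00,  0.00000000e+00,
         1.00000000e+00]])}
```

View pics/top0.png

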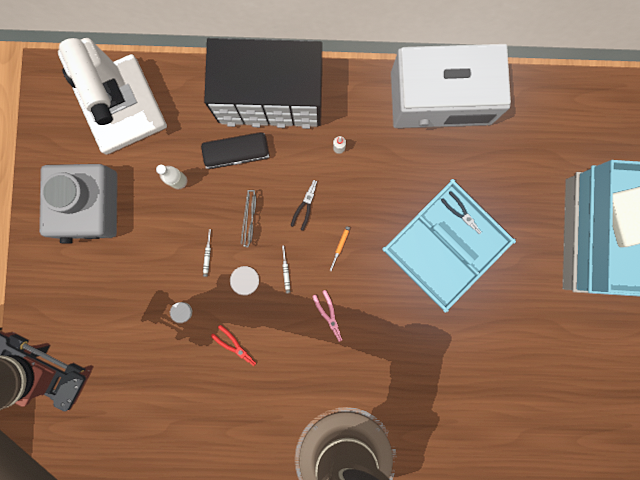

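View pics/side0.png

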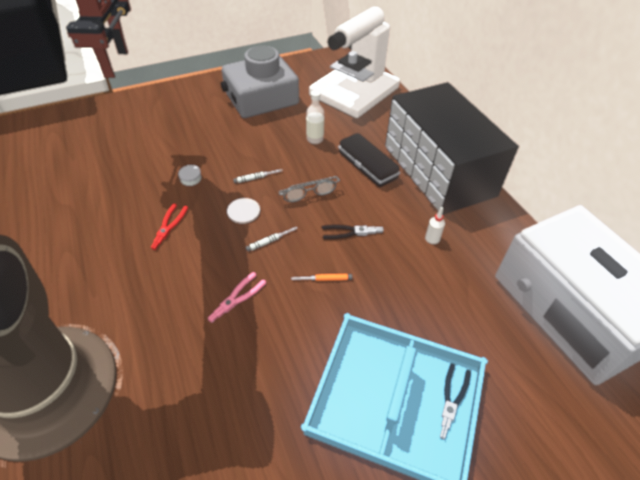

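```bash
cat > h.py <<'E'
import numpy as np, cv2
from scipy.spatial.transform import Rotation as Ro
from rig import robot, eyes
def pose():
    s=robot.get_state(); return np.array(s['position']),Ro.from_euler('xyz',s['tool_rot']).as_matrix()
def cast(name,uv,z,T=None):
    """pixels -> world points on plane z; T = tool pose (p,R) for the wrist"""
    P=eyes.camera_params(name);K=P['intrinsics'];uv=np.atleast_2d(np.float64(uv))
    d=(uv-K[:2,2])/[K[0,0],K[1,1]]
    if name=='wrist':
        r=np.linalg.norm(d,axis=1,keepdims=True);D=np.hstack([np.sin(r)*d/np.maximum(r,1e-9),np.cos(r)])
        p,R=T;M=P['mount'];A=R@M[:3,:3];c=p+R@M[:3,3]
    else:
        D=np.hstack([d,np.ones((len(d),1))]);W=P['world_from_camera'];A=W[:3,:3];c=W[:3,3]
    D=D@A.T
    return c+D*((z-c[2])/D[:,2])[:,None]
def grey(im): # not wood: low saturation
    hsv=cv2.cvtColor(im,cv2.COLOR_RGB2HSV);return (((hsv[...,1]<90)|(hsv[...,2]<45))*255).astype(np.uint8)
def blob(mask,roi):
    x0,y0,x1,y1=roi;m=np.zeros_like(mask);m[y0:y1,x0:x1]=mask[y0:y1,x0:x1]
    n,l,st,ce=cv2.connectedComponentsWithStats(m);k=1+np.argmax(st[1:,4]);ys,xs=np.nonzero(l==k);return np.c_[xs,ys].astype(float)
def axis(P):
    c=P.mean(0);u=np.linalg.svd(P-c,full_matrices=False)[2][0];t=(P-c)@u;w=(P-c)@[-u[1],u[0]]
    return c,u,t,w
def goto(p,yaw,z=None):
    """shift (mm/250) and turn (/pi) from the current pose to tool-down p,yaw (half-turn free)"""
    q,R=pose()
    best=min((Ro.from_matrix(R.T@Ro.from_euler('xyz',[np.pi,0,yaw+k*np.pi]).as_matrix()).as_rotvec() for k in(0,1)),key=np.linalg.norm)
    print('shift',np.round(R.T@(np.array(p)-q)/250,4),'turn',np.round(best/np.pi,4),'rows',np.linalg.norm(np.array(p)-q)/41.7,np.degrees(np.linalg.norm(best))/7.16)
E
python3 - <<'E'
from h import *
im=cv2.imread('pics/top0.png')[...,::-1].copy();g=grey(im)
for n,roi,z in(('a',(195,222,222,280),6),('b',(275,240,297,297),6),('pl',(286,174,322,234),5.5)):
    B=blob(g,roi);W=cast('top',B,z)[:,:2];c,u,t,w=axis(W)
    if u[0]<0:u=-u;t=-t
    print(n,len(B),'c',c.round(1),'u',u.round(3),'yaw',np.arctan2(u[1],u[0]).round(3),'t',t.min().round(1),t.max().round(1),'tail',(c+u*t.min()).round(1),'tip',(c+u*t.max()).round(1))
    b=np.arange(t.min(),t.max(),8);print([(round(x-t.min()),round(np.ptp(w[(t>=x)&(t<x+8)]),1)) for x in b if ((t>=x)&(t<x+8)).any()])
hsv=cv2.cvtColor(im,cv2.COLOR_RGB2HSV);m=((hsv[...,0]>85)&(hsv[...,0]<110)&(hsv[...,1]>70)&(hsv[...,2]>60)).astype(np.uint8)*255
B=blob(m,(370,170,530,320));W=cast('top',B,32)[:,:2]
r=cv2.minAreaRect(W.astype(np.float32));print('caddy',r)
Bp=blob(255-m,(440,185,485,236));Wp=cast('top',Bp,9)[:,:2];print('pin',axis(Wp)[:2],len(Bp))
cv2.imwrite('pics/c.png',cv2.resize(im[170:320,375:525],None,fx=4,fy=4,interpolation=cv2.INTER_CUBIC)[...,::-1])
E
```

```text
a 213 c [479.6 354.9] u [ 0.999 -0.055] yaw -0.055 t -48.9 68.2 tail [430.8 357.6] tip [547.7 351.2]
[(0, np.float64(10.3)), (8, np.float64(12.5)), (16, np.float64(12.7)), (24, np.float64(12.7)), (32, np.float64(12.5)), (40, np.float64(13.0)), (48, np.float64(12.8)), (56, np.float64(10.3)), (64, np.float64(12.8)), (72, np.float64(7.9)), (80, np.float64(5.2)), (88, np.float64(3.0)), (96, np.float64(3.0)), (104, np.float64(5.4)), (112, np.float64(3.0))]
b 208 c [445.6 159.2] u [0.99 0.14] yaw 0.14 t -51.1 68.3 tail [395.1 152. ] tip [513.3 168.7]
[(0, np.float64(8.1)), (8, np.float64(10.3)), (16, np.float64(12.2)), (24, np.float64(13.0)), (32, np.float64(12.5)), (40, np.float64(12.5)), (48, np.float64(12.8)), (56, np.float64(12.3)), (64, np.float64(12.8)), (72, np.float64(8.1)), (80, np.float64(5.2)), (88, np.float64(3.0)), (96, np.float64(3.0)), (104, np.float64(5.4)), (112, np.float64(3.0))]
pl 338 c [617.2 115.1] u [ 0.944 -0.331] yaw -0.338 t -63.5 64.1 tail [557.3 136.1] tip [677.7  93.8]
[(0, np.float64(33.3)), (8, np.float64(34.7)), (16, np.float64(36.1)), (24, np.float64(36.5)), (32, np.float64(33.8)), (40, np.float64(31.5)), (48, np.float64(29.2)), (56, np.float64(23.7)), (64, np.float64(19.5)), (72, np.float64(20.4)), (80, np.float64(19.9)), (88, np.float64(19.9)), (96, np.float64(15.8)), (104, np.float64(14.9)), (112, np.float64(11.2)), (120, np.float64(11.2))]
caddy ((523.903564453125, -237.595947265625), (214.92388916015625, 246.2357635498047), 46.417999267578125)
pin (array([ 655.80538581, -309.41241044]), array([-0.72114757, -0.69278148])) 358
```

View pics/c.png

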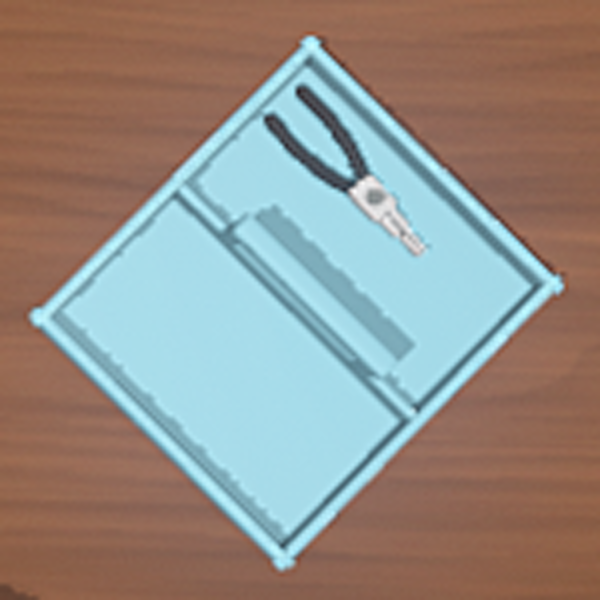

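Top view: caddy at (449,245) px with the filled compartment upper right; pliers at (305,205), driver_a (207,252), driver_b (287,270). I start with the pliers.

Run:
```python
from h import *
goto([634.7,109,130],-.338)
u=np.array([-.69,-.724]);v=np.array([.724,-.69]);c=np.array([524.3,-241.5])
for q in ((468.75,219.5),(480.5,232.5),(445,196.5)):
    d=cast('top',q,10)[0,:2]-c;print(q,d@u,d@v)
```

```text
shift [-2.1247 -1.0419  0.2998] turn [-0.0004  0.     -0.0295] rows 14.300300295403954 0.7419757688699128
(468.75, 219.5) -8.48422846343557 82.52040120086025
(480.5, 232.5) 34.75373690455896 80.02230252116027
(445, 196.5) -90.52353208437796 81.68267183333153
```

Emit:
play_rows:
  plan:
    - [-1, -0.49, 0, 0, 0, -0.0295, 1]
    - [-1, -0.49, 0, 0, 0, -0.0295, 1]
    - [-1, -0.49, 0, 0, 0, -0.0295, 1]
    - [-1, -0.49, 0, 0, 0, -0.0295, 1]
    - [-1, -0.49, 0, 0, 0, -0.0295, 1]
    - [-1, -0.49, 0, 0, 0, -0.0295, 1]
    - [-1, -0.49, 0, 0, 0, -0.0295, 1]

```text
time_s: 0.73
position: [439.5, 348.2, 205.2]
tool_rot: [-3.141, 0.001, 2.8]
contact_force: [0.5, -0.8, 0.2]
grip_width: 88.0
grip_force: 0.0
```

Run:
```python
from h import *
print(pose()[0]);goto([634.7,109,130],-.338)
```

```text
[439.5232405  348.15863601 205.24594357]
shift [-1.0557 -0.6396  0.3027] turn [-0.0003  0.0004 -0.0011] rows 7.6194403007794715 0.03075314258487115
```

Emit:
play_rows:
  plan:
    - [-1, -0.6, 0.3, 0, 0, 0, 1]
    - [-1, -0.6, 0.3, 0, 0, 0, 1]
    - [-1, -0.6, 0.3, 0, 0, 0, 1]
    - [-1, -0.6, 0.3, 0, 0, 0, 1]
    - [-1, -0.6, 0.3, 0, 0, 0, 1]
    - [-1, -0.6, 0.3, 0, 0, 0, 1]
    - [-1, -0.6, 0.3, 0, 0, 0, 1]
    - [-1, -0.6, 0.3, 0, 0, 0, 1]
    - [-1, -0.6, 0.3, 0, 0, 0, 1]

```text
time_s: 1.48
position: [624.2, 122.9, 128.6]
tool_rot: [-3.139, -0.001, 2.797]
contact_force: [-0.6, 0.3, -0.3]
grip_width: 87.6
grip_force: 0.0
```

Run:
```python
from h import *
T=pose();im=eyes.capture('wrist');cv2.imwrite('pics/w1.png',im[...,::-1]);np.savez('w1.npz',p=T[0],R=T[1]);print(T[0])
```

```text
[624.15721728 122.89688092 128.64144107]
```

View pics/w1.png

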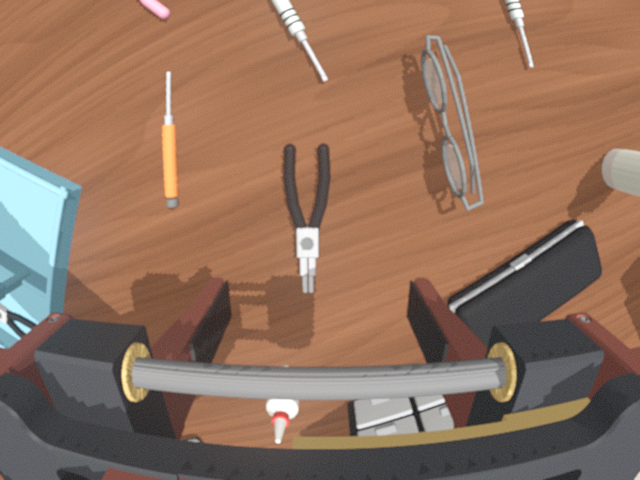

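Wrist view: pliers' rivet at (307,243), jaw tip (308,291), handle ends (290,148)/(323,148).

Run:
```python
from h import *
d=np.load('w1.npz');T=(d['p'],d['R'])
r,t,a,b=cast('wrist',[(307.5,243),(308,291),(290,148),(323,148)],9,T);print(r,t,(a+b)/2)
m=(a+b)/2;print(np.linalg.norm((r-m)[:2]),np.linalg.norm((t-r)[:2]),np.arctan2((t-m)[1],(t-m)[0]))
goto([r[0],r[1],60],np.arctan2((t-m)[1],(t-m)[0]))
```

```text
[634.15474514 109.05652717   9.        ] [676.14121842  93.96458551   9.        ] [559.12696088 135.68308165   9.        ]
79.61244761027679 44.61648396844363 -0.3424757782193661
shift [-0.065  -0.0491  0.2769] turn [-0.0004 -0.0004  0.0004] rows 1.7305176530611157 0.017571088125321536
```

Emit:
play_rows:
  plan:
    - [-0.065, -0.049, 0.1, 0, 0, 0, 0.1]
    - [-0.065, -0.049, 0.25, 0, 0, 0, 0.1]
    - [-0.065, -0.049, 0.35, 0, 0, 0, 0.1]
    - [-0.065, -0.049, 0.4, 0, 0, 0, 0.1]
    - [-0.065, -0.049, 0.425, 0, 0, 0, 0.1]
    - [-0.065, -0.049, 0.425, 0, 0, 0, 0.1]
    - [-0.065, -0.049, 0.425, 0, 0, 0, -1]
    - [-0.065, -0.049, 0.425, 0, 0, 0, -1]
    - [-0.065, -0.049, 0.425, 0, 0, 0, -1]
    - [-0.065, -0.049, 0.425, 0, 0, 0, -1]
    - [-0.065, -0.049, 0.425, 0, 0, 0, -1]
    - [-0.065, -0.049, 0.425, 0, 0, 0, -1]
  squeeze: 25

```text
time_s: 2.53
position: [634.6, 110.9, 24.5]
tool_rot: [3.141, 0.001, 2.803]
contact_force: [0.0, 0.4, 0.4]
grip_width: 12.0
grip_force: 0.0
```

Emit:
play_rows:
  plan:
    - [0, 0, 0, 0, 0, 0, -1]
    - [0, 0, 0, 0, 0, 0, -1]
    - [0, 0, 0, 0, 0, 0, -1]

```text
time_s: 2.78
position: [634.3, 110.7, 24.0]
tool_rot: [-3.142, -0.0, 2.803]
contact_force: [0.1, 0.4, -0.0]
grip_width: -0.0
grip_force: 0.0
```

Run:
```python
from h import *
T=pose();im=eyes.capture('wrist');cv2.imwrite('pics/w2.png',im[150:480,150:480,::-1]);np.savez('w2.npz',p=T[0],R=T[1]);print(T[0])
```

```text
[634.34962647 110.74563833  23.96654669]
```

View pics/w2.png

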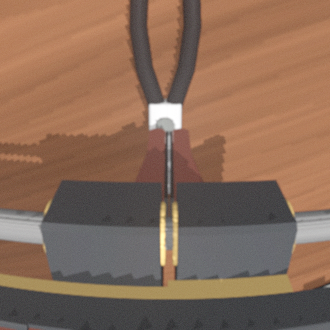

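Run:
```python
from h import *
d=np.load('w2.npz');T=(d['p'],d['R'])
print(cast('wrist',[(315,276),(315,253),(298,253),(333,253),(298,278),(333,278)],10,T))
P=eyes.camera_params('wrist');M=P['mount'];K=P['intrinsics']
for z in(-20,0,10,19):
    v=np.linalg.inv(M)@[0,0,z,1];r=np.hypot(v[0],v[1]);th=np.arctan2(r,v[2]);print(z,K[0,0]*th*v[:2]/r+K[:2,2])
```

```text
[[634.04561092 108.83584059  10.        ]
 [621.09718461 113.44453918  10.        ]
 [617.98401392 104.58052803  10.        ]
 [624.4023841  122.81771874  10.        ]
 [632.02688802  99.33758673  10.        ]
 [638.5944946  118.02453063  10.        ]]
-20 [318.31482754 302.44386704]
0 [318.34907574 285.512133  ]
10 [318.36400663 278.16669487]
19 [318.37638225 272.09473417]
```

Emit:
play_rows:
  plan:
    - [0, 0, 0, 0, 0, 0, 0]
    - [0, 0, 0, 0, 0, 0, 0]
    - [0, -0.006, 0, 0, 0, 0, 0]
    - [0, -0.006, 0, 0, 0, 0, 0]
    - [0, -0.006, 0.008, 0, 0, 0, 0]
    - [0, -0.006, 0.014, 0, 0, 0, 0]
    - [0, -0.006, 0.014, 0, 0, 0, 0]

```text
time_s: 3.42
position: [633.6, 109.4, 20.0]
tool_rot: [-3.141, -0.001, 2.804]
contact_force: [0.1, -0.4, -0.3]
grip_width: 42.1
grip_force: 0.0
```

Run:
```python
from h import *
T=pose();im=eyes.capture('wrist');cv2.imwrite('pics/w3.png',cv2.resize(im[200:380,210:430,::-1],None,fx=3,fy=3));np.savez('w3.npz',p=T[0],R=T[1]);print(T[0])
```

```text
[633.58898026 109.36734676  20.02137128]
```

View pics/w3.png

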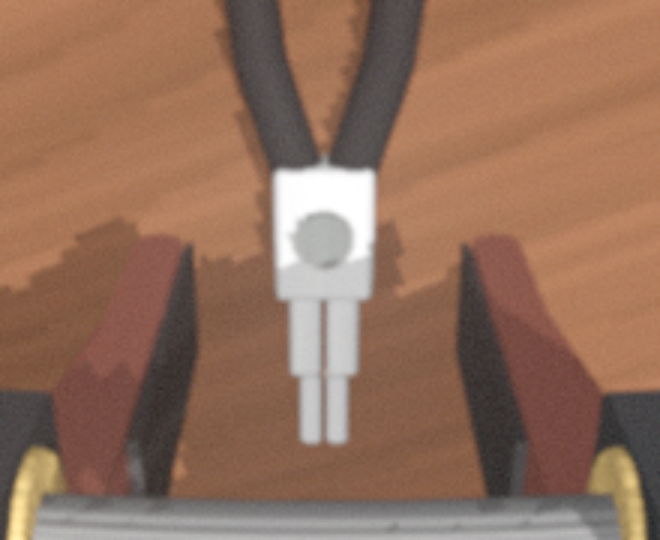

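Emit:
play_rows:
  plan:
    - [0, 0, 0, 0, 0, 0, -1]
    - [0, 0, 0, 0, 0, 0, -1]
    - [0, 0, 0, 0, 0, 0, -1]
    - [0, 0, 0, 0, 0, 0, -1]
    - [0, 0, 0, 0, 0, 0, -1]
    - [0, 0, 0, 0, 0, 0, -1]

```text
time_s: 3.97
position: [633.9, 109.4, 20.5]
tool_rot: [3.142, 0.0, 2.803]
contact_force: [0.8, -0.0, -0.7]
grip_width: 7.2
grip_force: 0.0
```

Emit:
play_rows:
  plan:
    - [0, 0, 0, 0, 0, 0, -0.1]
    - [0, 0, 0, 0, 0, 0, -0.1]
    - [0, 0, 0, 0, 0, 0, -0.1]
    - [0, 0, 0, 0, 0, 0, -0.1]
    - [0, 0, 0.01, 0, 0, 0, -0.1]
    - [0, 0, 0.018, 0, 0, 0, -0.1]
    - [0, 0, 0.026, 0, 0, 0, -0.1]
    - [0, 0, 0.026, 0, 0, 0, -0.1]

```text
time_s: 4.63
position: [633.5, 109.3, 13.3]
tool_rot: [-3.141, -0.001, 2.804]
contact_force: [0.2, 0.5, -0.6]
grip_width: 39.7
grip_force: 0.0
```

Emit:
play_rows:
  plan:
    - [0, 0, 0, 0, 0, 0, -1]
    - [0, 0, 0, 0, 0, 0, -1]
    - [0, 0, 0, 0, 0, 0, -1]
    - [0, 0, 0, 0, 0, 0, -1]
    - [0, 0, 0, 0, 0, 0, -1]
    - [0, 0, 0, 0, 0, 0, -1]

```text
time_s: 5.13
position: [633.9, 109.4, 14.1]
tool_rot: [3.141, 0.0, 2.803]
contact_force: [1.3, 0.5, 0.5]
grip_width: 3.3
grip_force: 0.0
```

Run:
```python
from h import *
T=pose();im=eyes.capture('wrist');s=eyes.capture('side');cv2.imwrite('pics/raw4.png',im[...,::-1]);cv2.imwrite('pics/s4.png',s[...,::-1]);np.savez('w4.npz',p=T[0],R=T[1])
a=cv2.resize(im[200:380,250:400],None,fx=3,fy=3);b=cv2.resize(s[110:290,270:420],None,fx=2.2,fy=3,interpolation=cv2.INTER_CUBIC)
b=cv2.resize(s[130:265,290:402],(448,540),interpolation=cv2.INTER_CUBIC)
cv2.imwrite('pics/v4.png',np.hstack([a[:,:350],b])[...,::-1]);print(T[0])
```

```text
[633.93734482 109.40651957  14.0811929 ]
```

View pics/v4.png

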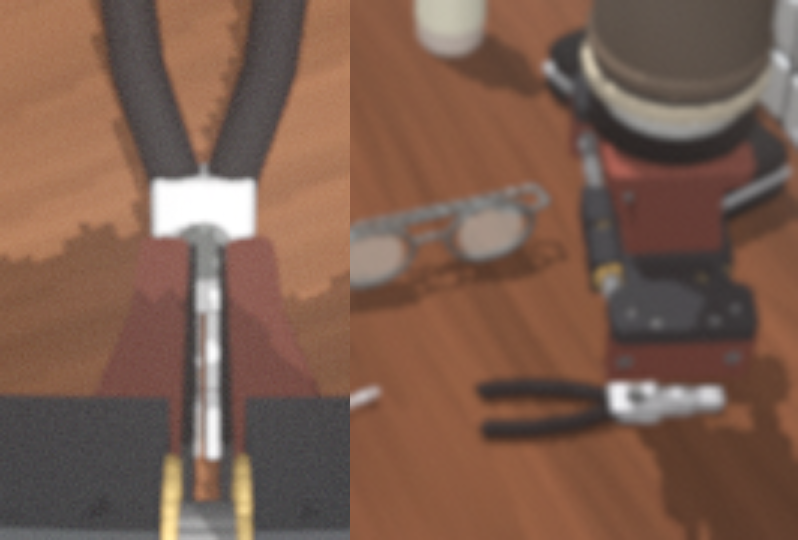

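Run:
```python
from h import *
P=eyes.camera_params('side');W=np.linalg.inv(P['world_from_camera'])
for n,p in (('tip',[634,109,-5]),('tcp',[634,109,14]),('z30',[634,109,30]),('z50',[634,109,50]),('z75',[634,109,75]),('riv',[634,109,9]),('tail',[557,136,6]),('jaw',[677,94,6])):
    v=P['intrinsics']@(W[:3]@[*p,1]);print(n,(v[:2]/v[2]).round(1))
print('riv pixel seen',290+(632-350)/4,130+396/4,'tip',290+(722-350)/4,130+398/4)
s=robot.get_state();print(s['q'],s['grip_width'],s['contact_force'])
```

```text
tip [360.5 233.6]
tcp [361.2 227.7]
z30 [361.9 222.5]
z50 [362.7 215.9]
z75 [363.8 207.3]
riv [361.  229.3]
tail [322.2 231.8]
jaw [382.4 229.3]
riv pixel seen 360.5 229.0 tip 383.0 229.5
[-0.34214151  0.64840365  0.13767076  1.71686637 -0.11763266  0.78424395
  1.08399759] 0.19477694122718878 [ 0.32297084 -1.04448839 -0.37475421]
```

Run:
```python
from h import *
d=np.load('w4.npz');T=(d['p'],d['R'])
def ray(n,uv):
    a,b=cast(n,uv,0,T)[0],cast(n,uv,60,T)[0];return a,(b-a)/np.linalg.norm(b-a)
def tri(w,s):
    a,u=ray('wrist',w);b,v=ray('side',s)
    k=np.linalg.lstsq(np.c_[u,-v],b-a,rcond=None)[0];p,q=a+k[0]*u,b+k[1]*v
    m=(p+q)/2;print('world',m.round(1),'gap',np.linalg.norm(p-q).round(1),'tool',(T[1].T@(m-T[0])).round(1))
tri((298,280),(355.5,224)); tri((307.5,243),(360.5,229))
for z in(15,20,25,30):print(z,cast('wrist',[(298,280),(341,280),(283,332),(356,332)],z,T).round(1).tolist(),cast('side',[(355,224),(389,224)],z).round(1).tolist())
```

```text
world [617.7 105.   36.9] gap 1.7 tool [ 13.9  -9.5 -22.8]
world [621.7 109.1   9.9] gap 20.8 tool [11.5 -4.4  4.2]
15 [[627.0, 100.5, 15.0], [634.5, 121.8, 15.0], [654.1, 81.3, 15.0], [667.7, 119.8, 15.0]] [[626.1, 122.5, 15.0], [692.1, 95.2, 15.0]]
20 [[625.1, 101.5, 20.0], [632.4, 122.2, 20.0], [651.5, 82.8, 20.0], [664.7, 120.3, 20.0]] [[623.7, 118.6, 20.0], [689.3, 91.4, 20.0]]
25 [[623.2, 102.5, 25.0], [630.3, 122.6, 25.0], [648.8, 84.4, 25.0], [661.6, 120.8, 25.0]] [[621.4, 114.6, 25.0], [686.5, 87.7, 25.0]]
30 [[621.3, 103.5, 30.0], [628.1, 123.0, 30.0], [646.1, 85.9, 30.0], [658.5, 121.2, 30.0]] [[619.0, 110.7, 30.0], [683.8, 83.9, 30.0]]
```

Emit:
play_rows:
  plan:
    - [0, 0, 0, 0, 0, 0, -0.1]
    - [0, 0, 0, 0, 0, 0, -0.1]
    - [0, 0, 0, 0, 0, 0, -0.1]
    - [0, 0, 0, 0, 0, 0, -0.1]
    - [0, 0, 0.03, 0, 0, 0, -0.1]
    - [0, 0, 0.06, 0, 0, 0, -0.1]
    - [0, 0, 0.08, 0, 0, 0, -0.1]
    - [0, 0, 0.1, 0, 0, 0, -0.1]
    - [0, 0, 0.11, 0, 0, 0, -0.1]
    - [0, 0, 0.11, 0, 0, 0, -0.1]

```text
time_s: 6.07
position: [633.2, 109.3, -14.6]
tool_rot: [-3.141, -0.001, 2.804]
contact_force: [-0.5, -0.3, 0.2]
grip_width: 39.5
grip_force: 0.0
```

Emit:
play_rows:
  plan:
    - [0, 0, 0, 0, 0, 0, -1]
    - [0, 0, 0, 0, 0, 0, -1]
    - [0, 0, 0, 0, 0, 0, -1]
    - [0, 0, 0, 0, 0, 0, -1]
    - [0, 0, 0, 0, 0, 0, -1]

```text
time_s: 6.48
position: [634.1, 109.4, -13.1]
tool_rot: [3.141, 0.001, 2.804]
contact_force: [-0.9, -1.2, -0.4]
grip_width: 17.4
grip_force: 24.7
```

Emit:
play_rows:
  plan:
    - [0, 0, -0.1, 0, 0, 0, -1]
    - [0, 0, -0.3, 0, 0, 0, -1]
    - [0, 0, -0.5, 0, 0, 0, -1]
    - [0, 0, -0.5, 0, 0, 0, -1]
    - [0, 0, -0.5, 0, 0, 0, -1]

```text
time_s: 6.9
position: [637.0, 109.9, 117.1]
tool_rot: [3.137, 0.007, 2.803]
contact_force: [0.7, -0.2, -0.1]
grip_width: 17.4
grip_force: 24.7
```

Run:
```python
from h import *
q,R=pose();print(q)
for yaw in(-2.332+np.pi,):
    t=Ro.from_matrix(R.T@Ro.from_euler('xyz',[np.pi,0,yaw]).as_matrix()).as_rotvec()/np.pi
    print('shift',R.T@(np.array([540.9,-282.1,112])-q)/250,'turn',t)
```

```text
[636.9976249  109.86955643 117.11372384]
shift [-0.15777836 -1.60665282  0.01375867] turn [ 3.29425554e-03 -6.47731209e-05  6.34579710e-01]
```

Emit:
play_rows:
  plan:
    - [-0.08, -0.8, 0, 0, 0, 0.32, -1]
    - [-0.08, -0.8, 0, 0, 0, 0.32, -1]
    - [-0.08, -0.8, 0, 0, 0, 0.32, -1]
    - [-0.08, -0.8, 0, 0, 0, 0.32, -1]
    - [-0.08, -0.8, 0, 0, 0, 0.32, -1]
    - [-0.08, -0.8, 0, 0, 0, 0.32, -1]
    - [-0.08, -0.8, 0, 0, 0, 0.32, -1]
    - [-0.08, -0.8, 0, 0, 0, 0.32, -1]
    - [-0.08, -0.8, 0, 0, 0, 0.32, -1]
    - [-0.08, -0.8, 0, 0, 0, 0.32, -1]

```text
time_s: 7.73
position: [585.9, -85.7, 110.6]
tool_rot: [-3.14, 0.0, 1.802]
contact_force: [-0.2, -0.2, -1.9]
grip_width: 17.8
grip_force: 24.7
```

```bash
cat >> h.py <<'E'
def go(p,yaw):
    """like goto, with this very yaw"""
    q,R=pose();t=Ro.from_matrix(R.T@Ro.from_euler('xyz',[np.pi,0,yaw]).as_matrix()).as_rotvec()/np.pi
    print('at',q.round(1),'shift',np.round(R.T@(np.array(p)-q)/250,4),'turn',t.round(4))
E
python3 -c "
from h import *
go([540.9,-282.1,112],-2.332+np.pi)"
```

```text
at [585.9 -85.7 110.6] shift [-0.7236 -0.3551 -0.0049] turn [-4.000e-04  2.000e-04  3.159e-01]
```

Emit:
play_rows:
  plan:
    - [-0.72, -0.355, 0, 0, 0, 0.316, -1]
    - [-0.72, -0.355, 0, 0, 0, 0.316, -1]
    - [-0.72, -0.355, 0, 0, 0, 0.316, -1]
    - [-0.72, -0.355, 0, 0, 0, 0.316, -1]
    - [-0.72, -0.355, 0, 0, 0, 0.316, -1]
    - [-0.72, -0.355, 0, 0, 0, 0.316, -1]
    - [-0.72, -0.355, 0, 0, 0, 0.316, -1]
    - [-0.72, -0.355, 0, 0, 0, 0.316, -1]
    - [-0.72, -0.355, 0, 0, 0, 0.316, -1]
    - [-0.72, -0.355, 0, 0, 0, 0.316, -1]
    - [-0.72, -0.355, 0, 0, 0, 0.316, -1]

```text
time_s: 8.65
position: [540.5, -280.9, 111.2]
tool_rot: [-3.141, 0.0, 0.812]
contact_force: [-0.4, 0.9, -0.4]
grip_width: 17.4
grip_force: 24.7
```

Run:
```python
from h import *
T=pose();im=eyes.capture('wrist');cv2.imwrite('pics/w5.png',im[...,::-1]);np.savez('w5.npz',p=T[0],R=T[1]);go([540.9,-282.1,112],-2.332+np.pi)
```

```text
at [ 540.5 -280.9  111.3] shift [-0.0023  0.0043 -0.0027] turn [-0.0001 -0.      0.0003]
```

View pics/w5.png

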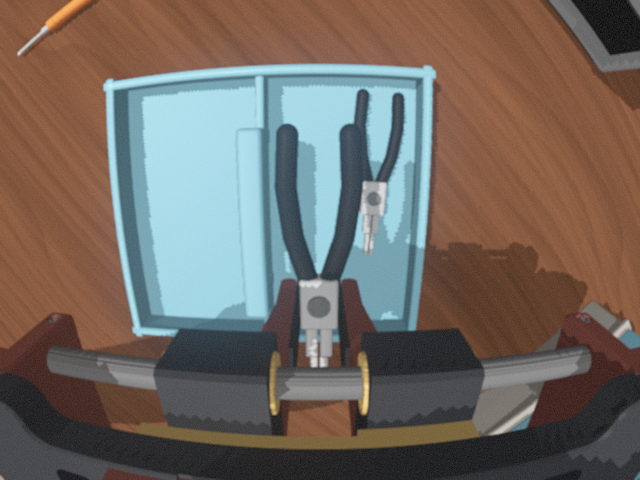

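Wrist view over the caddy: rim corners (108,83), (430,72), (137,331); bar top from (250,129) to (256,317); pliers_in rivet at (374,199); the carried pliers hang straight.

Run:
```python
from h import *
d=np.load('w5.npz');T=(d['p'],d['R'])
C=cast('wrist',[(108,83),(430,72),(137,331)],32,T)[:,:2];print(C.round(1),np.linalg.norm(C[0]-C[1]),np.linalg.norm(C[0]-C[2]),(C[1]+C[2])/2)
e=C[1]-C[0];print('v yaw',np.arctan2(e[1],e[0])+np.pi/2);e=C[2]-C[0];print('u yaw',np.arctan2(e[1],e[0]))
H=cast('wrist',[(249.5,129),(255.5,317)],73,T)[:,:2];e=H[1]-H[0];print('bar',H.round(1),H.mean(0),np.linalg.norm(e),np.arctan2(e[1],e[0]))
r=cast('wrist',[(374,199)],13,T)[0,:2]
c=np.array([524.3,-241.5]);ya=-2.332;u=np.array([np.cos(ya),np.sin(ya)]);v=np.array([-u[1],u[0]])
for c in (c,H.mean(0)): print('pin',(r-c)@u,(r-c)@v,'tcp',(T[0][:2]-c)@u,(T[0][:2]-c)@v)
```

```text
[[ 510.1  -79. ]
 [ 682.1 -244.7]
 [ 365.8 -230.6]] 238.84559260721636 209.323814581886 [ 523.94981423 -237.64802565]
v yaw 0.8041892752194351
u yaw -2.33134312803852
bar [[ 566.4 -194.1]
 [ 480.9 -281.1]] [ 523.68593243 -237.60835098] 122.03279322000022 -2.3469759076727383
pin -10.141134050030828 80.7249366133133 tcp 17.364030585672644 38.903357343268425
pin -7.747135597834621 83.85395922671519 tcp 19.75802903786885 42.0323799566703
```

Emit:
play_rows:
  plan:
    - [0.007, -0.016, 0, 0, 0, 0, -1]
    - [0.007, -0.016, 0.1, 0, 0, 0, -1]
    - [0.007, -0.016, 0.22, 0, 0, 0, -1]
    - [0.007, -0.016, 0.34, 0, 0, 0, -1]
    - [0.007, -0.016, 0.42, 0, 0, 0, -1]
    - [0.007, -0.016, 0.45, 0, 0, 0, -1]
    - [0.007, -0.016, 0.465, 0, 0, 0, -1]
    - [0.007, -0.016, 0.472, 0, 0, 0, -1]
    - [0.007, -0.016, 0.476, 0, 0, 0, -1]
    - [0.007, -0.016, 0.476, 0, 0, 0, -1]

```text
time_s: 9.53
position: [539.6, -277.6, -6.4]
tool_rot: [3.14, -0.001, 0.806]
contact_force: [-0.6, -0.5, -1.3]
grip_width: 17.5
grip_force: 24.7
```

Emit:
play_rows:
  plan:
    - [0, 0, 0.006, 0, 0, 0, -1]
    - [0, 0, 0.01, 0, 0, 0, -1]
    - [0, 0, 0.01, 0, 0, 0, -1]

```text
time_s: 9.78
position: [539.5, -277.4, -9.2]
tool_rot: [3.14, -0.001, 0.806]
contact_force: [-0.5, 0.6, 3.5]
grip_width: 17.5
grip_force: 24.7
```

Contact at 3.5 N: on the floor. Release to 24 mm and lift straight up.

Emit:
play_rows:
  plan:
    - [0, 0, 0, 0, 0, 0, -0.45]
    - [0, 0, 0, 0, 0, 0, -0.45]
    - [0, 0, 0, 0, 0, 0, -0.45]
    - [0, 0, -0.05, 0, 0, 0, -0.45]
    - [0, 0, -0.2, 0, 0, 0, -0.45]
    - [0, 0, -0.36, 0, 0, 0, -0.45]
    - [0, 0, -0.5, 0, 0, 0, 0]
    - [0, 0, -0.5, 0, 0, 0, 0]

```text
time_s: 10.45
position: [541.8, -280.0, 122.6]
tool_rot: [3.132, -0.004, 0.804]
contact_force: [0.4, -0.6, -0.5]
grip_width: 34.0
grip_force: 0.0
```

Run:
```python
from h import *
T=pose();im=eyes.capture('wrist');cv2.imwrite('pics/w6.png',im[...,::-1]);np.savez('w6.npz',p=T[0],R=T[1])
a=im[40:380,90:450];t=eyes.capture('top');b=cv2.resize(t[170:320,375:525],(340,340),interpolation=cv2.INTER_CUBIC);cv2.imwrite('pics/v6.png',np.hstack([a,b])[...,::-1])
# driver_b origin: tail + 40 along the axis
tail=np.array([395.1,152.]);u=np.array([.99,.14]);o=tail+40*u;print(o)
tail=np.array([430.8,357.6]);u2=np.array([.999,-.055]);print(tail+40*u2)
go([*o,112],.14); go([*o,112],.14+np.pi)
```

```text
[434.7 157.6]
[470.76 355.4 ]
at [ 539.8 -277.6  117.2] shift [ 0.9643 -1.5092  0.018 ] turn [ 0.0007 -0.0009  0.2119]
at [ 539.8 -277.6  117.2] shift [ 0.9643 -1.5092  0.018 ] turn [ 0.0012  0.001  -0.7881]
```

View pics/v6.png

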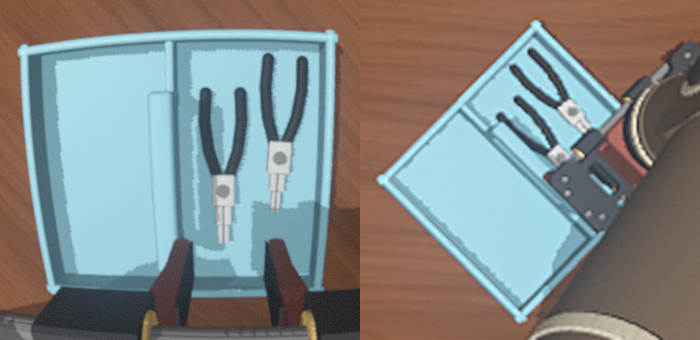

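The pliers lie flat beside pliers_in in the +y compartment, clear of it. Next driver_b.

Emit:
play_rows:
  plan:
    - [0.48, -0.755, 0, 0, 0, 0.106, 0]
    - [0.48, -0.755, 0, 0, 0, 0.106, 0]
    - [0.48, -0.755, 0, 0, 0, 0.106, 0]
    - [0.48, -0.755, 0, 0, 0, 0.106, 0]
    - [0.48, -0.755, 0, 0, 0, 0.106, 0]
    - [0.48, -0.755, 0, 0, 0, 0.106, 0]
    - [0.48, -0.755, 0, 0, 0, 0.106, 0]

```text
time_s: 11.13
position: [484.0, -55.0, 113.6]
tool_rot: [-3.138, 0.002, 0.479]
contact_force: [0.6, 0.3, 0.2]
grip_width: 43.7
grip_force: 0.0
```

```bash
python3 -c "
from h import *
go([434.7,157.6,112],.14)"
```

```text
at [484.  -55.  113.6] shift [ 0.2171 -0.8453  0.0088] turn [-0.0009  0.001   0.1079]
```

Emit:
play_rows:
  plan:
    - [0.217, -0.845, 0, 0, 0, 0.107, 0]
    - [0.217, -0.845, 0, 0, 0, 0.107, 0]
    - [0.217, -0.845, 0, 0, 0, 0.107, 0]
    - [0.217, -0.845, 0, 0, 0, 0.107, 0]
    - [0.217, -0.845, 0, 0, 0, 0.107, 0]
    - [0.217, -0.845, 0, 0, 0, 0.107, 0]
    - [0.217, -0.845, 0, 0, 0, 0.107, 0]

```text
time_s: 11.72
position: [437.0, 156.3, 114.2]
tool_rot: [3.141, 0.001, 0.142]
contact_force: [-0.2, 0.1, 0.3]
grip_width: 43.6
grip_force: 0.0
```

```bash
cat > drv.py <<'E'
from h import *
import sys
T=pose();im=eyes.capture('wrist');cv2.imwrite('pics/drv%s.png'%sys.argv[1],im[...,::-1])
g=grey(im);g=cv2.morphologyEx(g,cv2.MORPH_CLOSE,np.ones((9,9)))
n,l,st,ce=cv2.connectedComponentsWithStats(g)
for k in range(1,n):
    if st[k,4]<150: continue
    ys,xs=np.nonzero(l==k);W=cast('wrist',np.c_[xs,ys],6,T)[:,:2];c,u,t,w=axis(W)
    if u[0]<0:u=-u;t=-t
    print(st[k],'yaw',np.arctan2(u[1],u[0]).round(3),'len',np.ptp(t).round(1),'wid',np.ptp(w).round(1),'lo',(c+u*t.min()).round(1),'orig',(c+u*(t.min()+40)).round(1),'hi',(c+u*t.max()).round(1))
E
python3 drv.py b
```

```text
[ 185    0   61  134 4128] yaw -0.072 len 112.5 wid 33.4 lo [502.6 264.2] orig [542.5 261.3] hi [614.8 256.1]
[  89   74   23  136 1551] yaw -0.059 len 120.3 wid 16.8 lo [428.4 358.5] orig [468.3 356.2] hi [548.5 351.5]
[ 575  131   65  216 7642] yaw 0.617 len 275.0 wid 109.2 lo [ 331.1 -262.2] orig [ 363.7 -239.1] hi [ 555.4 -103.2]
[ 308  133   19  148 1946] yaw 0.139 len 120.8 wid 14.5 lo [393.1 151.8] orig [432.7 157.4] hi [512.7 168.6]
[447 180  33  51 386] yaw -0.355 len 47.4 wid 9.4 lo [452.5  49.4] orig [490.   35.5] hi [496.9  33. ]
[ 153  185   85   85 5541] yaw -1.028 len 76.5 wid 72.8 lo [404.2 293. ] orig [424.9 258.8] hi [443.7 227.5]
[    0   262   640   218 70268] yaw -1.462 len 1342.7 wid 512.7 lo [143.2 775.8] orig [147.6 736. ] hi [ 289.5 -559. ]
[388 288  13  23 152] yaw 0.555 len 23.8 wid 6.8 lo [373.9  75.8] orig [407.9  96.9] hi [394.2  88.4]
```

```bash
python3 -c "
from h import *
go([434.2,157.5,-14],.14)"
```

```text
at [437.7 153.7 114.4] shift [-0.0111 -0.0177  0.5136] turn [ 0.0004  0.0003 -0.0001]
```

Emit:
play_rows:
  plan:
    - [-0.011, -0.018, 0, 0, 0, 0, 0]
    - [-0.011, -0.018, 0.12, 0, 0, 0, 0]
    - [-0.011, -0.018, 0.26, 0, 0, 0, 0]
    - [-0.011, -0.018, 0.4, 0, 0, 0, 0]
    - [-0.011, -0.018, 0.47, 0, 0, 0, 0]
    - [-0.011, -0.018, 0.5, 0, 0, 0, 0]
    - [-0.011, -0.018, 0.51, 0, 0, 0, 0]
    - [-0.011, -0.018, 0.515, 0, 0, 0, 0]
    - [-0.011, -0.018, 0.52, 0, 0, 0, 0]
    - [-0.011, -0.018, 0.52, 0, 0, 0, 0]

```text
time_s: 12.6
position: [435.6, 157.1, -14.1]
tool_rot: [-3.141, -0.002, 0.136]
contact_force: [-0.6, 0.6, 0.2]
grip_width: 44.0
grip_force: 0.0
```

Emit:
play_rows:
  plan:
    - [0, 0, 0.008, 0, 0, 0, 0]
    - [0, 0, 0.012, 0, 0, 0, 0]
    - [0, 0, 0.012, 0, 0, 0, -1]
    - [0, 0, 0.012, 0, 0, 0, -1]
    - [0, 0, 0.012, 0, 0, 0, -1]
    - [0, 0, 0.012, 0, 0, 0, -1]
    - [0, 0, 0.012, 0, 0, 0, -1]
    - [0, 0, 0.012, 0, 0, 0, -1]
  squeeze: 20

```text
time_s: 13.27
position: [435.9, 157.3, -17.0]
tool_rot: [-3.141, -0.002, 0.136]
contact_force: [0.1, -0.9, 9.4]
grip_width: 11.8
grip_force: 24.5
```

Emit:
play_rows:
  plan:
    - [0, 0, -0.05, 0, 0, 0, -1]
    - [0, 0, -0.2, 0, 0, 0, -1]
    - [0, 0, -0.36, 0, 0, 0, -1]
    - [0, 0, -0.5, 0, 0, 0, -1]
    - [0, 0, -0.5, 0, 0, 0, -1]
    - [0, 0, -0.5, 0, 0, 0, -1]

```text
time_s: 13.77
position: [435.6, 158.3, 108.7]
tool_rot: [-3.138, -0.003, 0.138]
contact_force: [0.1, -0.4, -1.4]
grip_width: 12.3
grip_force: 20.0
```

```bash
cat >> h.py <<'E'
cad=np.array([523.8,-237.6]);ca=-2.335;cu=np.array([np.cos(ca),np.sin(ca)]);cv_=np.array([-cu[1],cu[0]])
def cw(x,y): return cad+x*cu+y*cv_
E
python3 -c "
from h import *
print(cw(18,-80));go([*cw(18,-80),112],.807)"
```

```text
[ 453.58998903 -195.23781922]
at [435.6 158.3 108.7] shift [-0.1229  1.4106 -0.0182] turn [-0.0006 -0.0014 -0.213 ]
```

Emit:
play_rows:
  plan:
    - [-0.06, 0.7, -0.01, 0, 0, -0.106, -1]
    - [-0.06, 0.7, -0.01, 0, 0, -0.106, -1]
    - [-0.06, 0.7, -0.01, 0, 0, -0.106, -1]
    - [-0.06, 0.7, -0.01, 0, 0, -0.106, -1]
    - [-0.06, 0.7, -0.01, 0, 0, -0.106, -1]
    - [-0.06, 0.7, -0.01, 0, 0, -0.106, -1]

```text
time_s: 14.27
position: [442.8, -21.7, 109.0]
tool_rot: [-3.142, 0.001, 0.463]
contact_force: [-0.1, 0.3, -0.3]
grip_width: 11.9
grip_force: 20.0
```

```bash
python3 -c "
from h import *
go([*cw(18,-80),112],.807)"
```

```text
at [442.8 -21.7 109. ] shift [-0.2712  0.6403 -0.0119] turn [-1.000e-04  3.000e-04 -1.096e-01]
```

Emit:
play_rows:
  plan:
    - [-0.27, 0.635, -0.01, 0, 0, -0.108, -1]
    - [-0.27, 0.635, -0.01, 0, 0, -0.108, -1]
    - [-0.27, 0.635, -0.01, 0, 0, -0.108, -1]
    - [-0.27, 0.635, -0.01, 0, 0, -0.108, -1]
    - [-0.27, 0.635, -0.01, 0, 0, -0.108, -1]
    - [-0.27, 0.635, -0.01, 0, 0, -0.108, -1]
    - [-0.27, 0.635, -0.01, 0, 0, -0.108, -1]
    - [-0.27, 0.635, -0.01, 0, 0, -0.108, -1]

```text
time_s: 14.93
position: [455.0, -188.5, 111.0]
tool_rot: [-3.139, 0.0, 0.81]
contact_force: [-0.3, 0.4, -0.5]
grip_width: 11.7
grip_force: 20.0
```

```bash
python3 -c "
from h import *
go([*cw(18,-80),-8],.807)"
```

```text
at [ 455.  -188.5  111. ] shift [-0.0233  0.0154  0.4761] turn [-0.0007  0.0001  0.001 ]
```

Emit:
play_rows:
  plan:
    - [-0.023, 0.015, 0, 0, 0, 0, -1]
    - [-0.023, 0.015, 0.1, 0, 0, 0, -1]
    - [-0.023, 0.015, 0.2, 0, 0, 0, -1]
    - [-0.023, 0.015, 0.28, 0, 0, 0, -1]
    - [-0.023, 0.015, 0.28, 0, 0, 0, -1]
    - [-0.023, 0.015, 0.28, 0, 0, 0, -1]

```text
time_s: 15.43
position: [453.4, -196.4, 41.6]
tool_rot: [-3.14, 0.001, 0.81]
contact_force: [0.8, 0.2, 0.3]
grip_width: 11.9
grip_force: 20.0
```

```bash
python3 -c "
from h import *
q=pose()[0][:2]-cad;print(q@cu,q@cv_);go([*cw(18,-80),-13],.807)"
```

```text
18.95561479343381 -79.38761032731192
at [ 453.4 -196.4   41.6] shift [ 0.0041 -0.002   0.2182] turn [-0.0007  0.0004  0.0009]
```

Emit:
play_rows:
  plan:
    - [0, 0, 0.08, 0, 0, 0, -1]
    - [0, 0, 0.15, 0, 0, 0, -1]
    - [0, 0, 0.185, 0, 0, 0, -1]
    - [0, 0, 0.2, 0, 0, 0, -1]
    - [0, 0, 0.206, 0, 0, 0, -1]
    - [0, 0, 0.21, 0, 0, 0, -1]
    - [0, 0, 0.21, 0, 0, 0, -1]

```text
time_s: 16.02
position: [454.5, -197.5, -9.8]
tool_rot: [3.141, -0.001, 0.809]
contact_force: [-0.1, -0.1, -0.2]
grip_width: 11.4
grip_force: 20.0
```

Emit:
play_rows:
  plan:
    - [0, 0, 0.006, 0, 0, 0, -1]
    - [0, 0, 0.011, 0, 0, 0, -1]
    - [0, 0, 0.011, 0, 0, 0, -1]

```text
time_s: 16.27
position: [454.4, -197.4, -12.9]
tool_rot: [3.141, -0.001, 0.809]
contact_force: [0.3, 0.6, 1.1]
grip_width: 11.7
grip_force: 20.9
```

Emit:
play_rows:
  plan:
    - [0, 0, 0, 0, 0, 0, -0.45]
    - [0, 0, 0, 0, 0, 0, -0.45]
    - [0, 0, 0, 0, 0, 0, -0.45]
    - [0, 0, -0.05, 0, 0, 0, -0.45]
    - [0, 0, -0.2, 0, 0, 0, -0.45]
    - [0, 0, -0.36, 0, 0, 0, -0.45]
    - [0, 0, -0.5, 0, 0, 0, 0]
    - [0, 0, -0.5, 0, 0, 0, 0]

```text
time_s: 16.93
position: [456.3, -199.2, 117.6]
tool_rot: [3.135, -0.004, 0.807]
contact_force: [1.3, -0.0, 0.2]
grip_width: 34.4
grip_force: 0.0
```

```bash
python3 -c "
from h import *
s=robot.get_state();print(s['q'])
go([470.2,355.7,112],-.057);go([470.2,355.7,112],-.057+np.pi)"
```

```text
[-0.34003542  0.3754648   0.82634597  2.0422123  -0.36508102  0.86469334
 -0.07243134]
at [ 456.3 -199.2  117.6] shift [ 1.6414 -1.4954  0.0201] turn [ 0.0013 -0.0021  0.275 ]
at [ 456.3 -199.2  117.6] shift [ 1.6414 -1.4954  0.0201] turn [ 0.0026  0.0016 -0.725 ]
```

Emit:
play_rows:
  plan:
    - [0.82, -0.75, 0, 0, 0, 0.137, 0]
    - [0.82, -0.75, 0, 0, 0, 0.137, 0]
    - [0.82, -0.75, 0, 0, 0, 0.137, 0]
    - [0.82, -0.75, 0, 0, 0, 0.137, 0]
    - [0.82, -0.75, 0, 0, 0, 0.137, 0]
    - [0.82, -0.75, 0, 0, 0, 0.137, 0]
    - [0.82, -0.75, 0, 0, 0, 0.137, 0]
    - [0.82, -0.75, 0, 0, 0, 0.137, 0]

```text
time_s: 17.6
position: [459.1, 88.4, 111.5]
tool_rot: [-3.139, 0.001, 0.388]
contact_force: [1.4, 0.5, -1.0]
grip_width: 44.4
grip_force: 0.0
```

```bash
python3 -c "
from h import *
go([470.2,355.7,112],-.057)"
```

```text
at [459.1  88.4 111.5] shift [ 4.458e-01 -9.729e-01 -1.000e-04] turn [-0.0006  0.0004  0.1417]
```

Emit:
play_rows:
  plan:
    - [0.445, -0.965, 0, 0, 0, 0.141, 0]
    - [0.445, -0.965, 0, 0, 0, 0.141, 0]
    - [0.445, -0.965, 0, 0, 0, 0.141, 0]
    - [0.445, -0.965, 0, 0, 0, 0.141, 0]
    - [0.445, -0.965, 0, 0, 0, 0.141, 0]
    - [0.445, -0.965, 0, 0, 0, 0.141, 0]
    - [0.445, -0.965, 0, 0, 0, 0.141, 0]
    - [0.445, -0.965, 0, 0, 0, 0.141, 0]
    - [0.445, -0.965, 0, 0, 0, 0.141, 0]

```text
time_s: 18.35
position: [473.8, 345.3, 111.6]
tool_rot: [3.14, 0.0, -0.063]
contact_force: [0.8, -0.2, 0.5]
grip_width: 43.7
grip_force: 0.0
```

```bash
python3 drv.py a | grep -v 'wid [2-9][0-9]'; python3 -c "
from h import *
go([470.2,355.7,-13],-.057)"
```

```text
[   0   20   61  204 9661] yaw -0.047 len 214.5 wid 100.5 lo [503.4 626.4] orig [543.4 624.6] hi [717.7 616.3]
[ 297  137   19  148 1964] yaw -0.057 len 120.3 wid 14.2 lo [428.  357.8] orig [468.  355.5] hi [548.1 351. ]
[609 191  20  45 254] yaw -0.361 len 48.0 wid 12.4 lo [452.2  48.9] orig [489.6  34.8] hi [497.1  32. ]
at [474.2 344.  111.8] shift [-0.0188 -0.0465  0.4991] turn [ 0.0004  0.0001 -0.0028]
```

Emit:
play_rows:
  plan:
    - [-0.018, -0.046, 0, 0, 0, -0.003, 0]
    - [-0.018, -0.046, 0.12, 0, 0, -0.003, 0]
    - [-0.018, -0.046, 0.26, 0, 0, -0.003, 0]
    - [-0.018, -0.046, 0.4, 0, 0, -0.003, 0]
    - [-0.018, -0.046, 0.46, 0, 0, -0.003, 0]
    - [-0.018, -0.046, 0.485, 0, 0, -0.003, 0]
    - [-0.018, -0.046, 0.495, 0, 0, -0.003, 0]
    - [-0.018, -0.046, 0.5, 0, 0, -0.003, 0]
    - [-0.018, -0.046, 0.503, 0, 0, -0.003, 0]
    - [-0.018, -0.046, 0.503, 0, 0, -0.003, 0]

```text
time_s: 19.23
position: [471.3, 358.0, -12.6]
tool_rot: [-3.14, -0.001, -0.055]
contact_force: [-1.0, -0.2, 0.5]
grip_width: 43.7
grip_force: 0.0
```

Emit:
play_rows:
  plan:
    - [-0.004, 0.009, 0.006, 0, 0, 0, 0]
    - [-0.004, 0.009, 0.012, 0, 0, 0, 0]
    - [-0.004, 0.009, 0.012, 0, 0, 0, -1]
    - [-0.004, 0.009, 0.012, 0, 0, 0, -1]
    - [-0.004, 0.009, 0.012, 0, 0, 0, -1]
    - [-0.004, 0.009, 0.012, 0, 0, 0, -1]
    - [-0.004, 0.009, 0.012, 0, 0, 0, -1]
    - [-0.004, 0.009, 0.012, 0, 0, 0, -1]

```text
time_s: 19.9
position: [469.5, 355.3, -16.9]
tool_rot: [-3.141, -0.0, -0.055]
contact_force: [-0.5, -0.3, 2.9]
grip_width: 12.0
grip_force: 20.2
```

Emit:
play_rows:
  plan:
    - [0, 0, -0.05, 0, 0, 0, -1]
    - [0, 0, -0.2, 0, 0, 0, -1]
    - [0, 0, -0.36, 0, 0, 0, -1]
    - [0, 0, -0.5, 0, 0, 0, -1]
    - [0, 0, -0.5, 0, 0, 0, -1]
    - [0, 0, -0.5, 0, 0, 0, -1]

```text
time_s: 20.4
position: [470.3, 356.0, 110.4]
tool_rot: [-3.138, -0.002, -0.055]
contact_force: [-0.0, 0.1, 0.1]
grip_width: 12.1
grip_force: 20.0
```

```bash
python3 -c "
from h import *
go([*cw(18,-42),114],.807)"
```

```text
at [470.3 356.  110.4] shift [ 0.1706  2.3044 -0.0217] turn [-0.0007 -0.0011 -0.2745]
```

Emit:
play_rows:
  plan:
    - [0.06, 0.92, -0.02, 0, 0, -0.11, -1]
    - [0.06, 0.92, -0.02, 0, 0, -0.11, -1]
    - [0.06, 0.92, -0.02, 0, 0, -0.11, -1]
    - [0.06, 0.92, -0.02, 0, 0, -0.11, -1]
    - [0.06, 0.92, -0.02, 0, 0, -0.11, -1]
    - [0.06, 0.92, -0.02, 0, 0, -0.11, -1]

```text
time_s: 20.9
position: [470.1, 119.8, 112.4]
tool_rot: [3.141, 0.002, 0.286]
contact_force: [0.5, 0.7, -0.3]
grip_width: 11.6
grip_force: 20.0
```

```bash
python3 -c "
from h import *
go([*cw(18,-42),114],.807)"
```

```text
at [470.1 119.8 112.4] shift [-0.3433  1.3223 -0.0049] turn [-0.      0.0007 -0.1658]
```

Emit:
play_rows:
  plan:
    - [-0.25, 0.97, 0, 0, 0, -0.12, -1]
    - [-0.25, 0.97, 0, 0, 0, -0.12, -1]
    - [-0.25, 0.97, 0, 0, 0, -0.12, -1]
    - [-0.25, 0.97, 0, 0, 0, -0.12, -1]
    - [-0.25, 0.97, 0, 0, 0, -0.12, -1]
    - [-0.25, 0.97, 0, 0, 0, -0.12, -1]
    - [-0.25, 0.97, 0, 0, 0, -0.12, -1]
    - [-0.25, 0.97, 0, 0, 0, -0.12, -1]

```text
time_s: 21.57
position: [479.7, -128.6, 112.3]
tool_rot: [-3.141, 0.002, 0.661]
contact_force: [-0.3, 0.2, -0.3]
grip_width: 11.8
grip_force: 20.0
```

```bash
python3 -c "
from h import *
go([*cw(18,-42),114],.807)"
```

```text
at [ 479.7 -128.6  112.3] shift [-0.2241  0.2968 -0.0064] turn [-0.0001  0.0005 -0.0466]
```

Emit:
play_rows:
  plan:
    - [-0.22, 0.295, 0, 0, 0, -0.046, -1]
    - [-0.22, 0.295, 0, 0, 0, -0.046, -1]
    - [-0.22, 0.295, 0, 0, 0, -0.046, -1]
    - [-0.22, 0.295, 0, 0, 0, -0.046, -1]
    - [-0.22, 0.295, 0, 0, 0, -0.046, -1]
    - [-0.22, 0.295, 0, 0, 0, -0.046, -1]

```text
time_s: 22.07
position: [483.5, -214.8, 112.2]
tool_rot: [-3.139, -0.0, 0.814]
contact_force: [0.2, -0.2, -0.5]
grip_width: 11.7
grip_force: 20.0
```

```bash
python3 -c "
from h import *
q=pose()[0][:2]-cad;print(q@cu,q@cv_);go([*cw(18,-42),42],.807)"
```

```text
11.43741625074129 -44.85886119053992
at [ 483.5 -214.8  112.2] shift [-0.0264  0.0119  0.2809] turn [-0.0007 -0.      0.0022]
```

Emit:
play_rows:
  plan:
    - [-0.015, 0.006, 0, 0, 0, 0.002, -1]
    - [-0.015, 0.006, 0.1, 0, 0, 0.002, -1]
    - [-0.015, 0.006, 0.2, 0, 0, 0.002, -1]
    - [-0.015, 0.006, 0.28, 0, 0, 0.002, -1]
    - [-0.015, 0.006, 0.28, 0, 0, 0.002, -1]
    - [-0.015, 0.006, 0.28, 0, 0, 0.002, -1]

```text
time_s: 22.57
position: [481.5, -220.1, 42.6]
tool_rot: [-3.14, 0.001, 0.806]
contact_force: [-0.0, -0.4, -0.4]
grip_width: 11.7
grip_force: 20.0
```

```bash
python3 -c "
from h import *
q=pose()[0][:2]-cad;print(q@cu,q@cv_);go([*cw(18,-42),-13],.807)"
```

```text
16.65458550920696 -42.67292138199012
at [ 481.5 -220.1   42.6] shift [-0.0051  0.0031  0.2222] turn [-0.0007  0.0003 -0.0002]
```

Emit:
play_rows:
  plan:
    - [0, 0, 0.08, 0, 0, 0, -1]
    - [0, 0, 0.15, 0, 0, 0, -1]
    - [0, 0, 0.19, 0, 0, 0, -1]
    - [0, 0, 0.205, 0, 0, 0, -1]
    - [0, 0, 0.212, 0, 0, 0, -1]
    - [0, 0, 0.218, 0, 0, 0, -1]
    - [0, 0, 0.222, 0, 0, 0, -1]
    - [0, 0, 0.222, 0, 0, 0, -1]

```text
time_s: 23.23
position: [482.5, -221.3, -11.9]
tool_rot: [3.141, -0.001, 0.805]
contact_force: [0.0, -0.6, -0.6]
grip_width: 11.8
grip_force: 20.0
```

Emit:
play_rows:
  plan:
    - [0, 0, 0.005, 0, 0, 0, -1]
    - [0, 0, 0.005, 0, 0, 0, -1]
    - [0, 0, 0.005, 0, 0, 0, -0.45]
    - [0, 0, 0.005, 0, 0, 0, -0.45]
    - [0, 0, 0.005, 0, 0, 0, -0.45]
    - [0, 0, -0.05, 0, 0, 0, -0.45]
    - [0, 0, -0.2, 0, 0, 0, -0.45]
    - [0, 0, -0.36, 0, 0, 0, -0.45]
    - [0, 0, -0.5, 0, 0, 0, 0]
    - [0, 0, -0.5, 0, 0, 0, 0]
    - [0, 0, -0.5, 0, 0, 0, 0]

```text
time_s: 24.15
position: [482.9, -221.0, 113.9]
tool_rot: [3.14, -0.002, 0.806]
contact_force: [0.0, 0.1, -0.8]
grip_width: 40.8
grip_force: 0.0
```

Run:
```python
from h import *
T=pose();im=eyes.capture('wrist');cv2.imwrite('pics/w7.png',im[:400,...,::-1]);np.savez('w7.npz',p=T[0],R=T[1]);print(T[0]);go([*cad,110],.807)
```

```text
[ 482.93069495 -221.03508868  113.92326834]
at [ 482.  -220.5  112.5] shift [0.0662 0.168  0.01  ] turn [-0.0001 -0.0003 -0.0002]
```

View pics/w7.png

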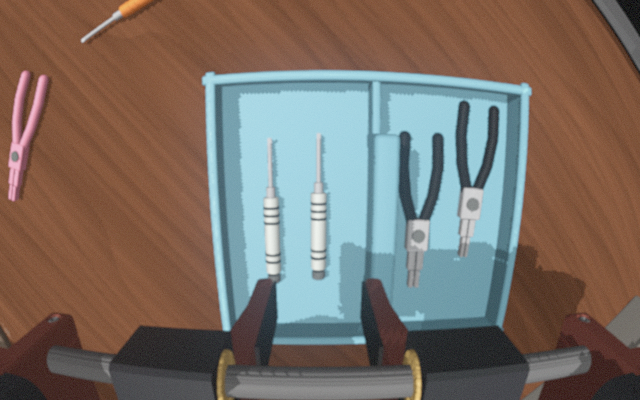

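All four tools are right: drivers in the -y compartment, both pliers in the +y one. I recheck the bar's position.

Run:
```python
from h import *
d=np.load('w7.npz');T=(d['p'],d['R'])
C=cast('wrist',[(208,79),(525,91)],32,T)[:,:2];e=C[1]-C[0];print(np.linalg.norm(e),'yaw',np.arctan2(e[1],e[0])-np.pi/2)
for p in C: print((p-cad)@cu,(p-cad)@cv_)
b=cast('wrist',[(373.5,135),(399.5,135)],73,T)[:,:2]-cad;print(b@cu,b@cv_)
```

```text
237.30594852534685 yaw -2.33582584773995
-103.00534938191004 -119.7148935250021
-102.80937082292067 117.59097407611516
[-60.71795531 -61.23342475] [-8.88151341  6.90662569]
```

Emit:
play_rows:
  plan:
    - [0.062, 0.164, 0, 0, 0, 0, 0.1]
    - [0.062, 0.164, 0, 0, 0, 0, 0.1]
    - [0.062, 0.164, 0, 0, 0, 0, 0.1]
    - [0.062, 0.164, 0.1, 0, 0, 0, 0.1]
    - [0.062, 0.164, 0.1, 0, 0, 0, 0.1]
    - [0.062, 0.164, 0.1, 0, 0, 0, 0.1]

```text
time_s: 24.7
position: [520.1, -237.7, 85.9]
tool_rot: [-3.137, 0.002, 0.805]
contact_force: [-0.4, 0.5, -1.0]
grip_width: 48.3
grip_force: 0.0
```

```bash
python3 -c "
from h import *
q=pose()[0][:2]-cad;print(q@cu,q@cv_);go([*cw(1.5,-1),31],.806)"
```

```text
2.625919025103107 -2.6236594918219867
at [ 520.1 -237.7   85.9] shift [0.005  0.0074 0.2196] turn [-0.0013  0.0007 -0.0004]
```

Emit:
play_rows:
  plan:
    - [0.004, 0.006, 0.05, 0, 0, 0, 0.1]
    - [0.004, 0.006, 0.12, 0, 0, 0, 0.1]
    - [0.004, 0.006, 0.18, 0, 0, 0, 0.1]
    - [0.004, 0.006, 0.21, 0, 0, 0, 0.1]
    - [0.004, 0.006, 0.21, 0, 0, 0, 0.1]
    - [0.004, 0.006, 0.21, 0, 0, 0, 0.1]
  squeeze: 40

```text
time_s: 25.2
position: [524.0, -238.9, 35.1]
tool_rot: [-3.141, 0.0, 0.805]
contact_force: [-0.5, -0.4, 0.2]
grip_width: 48.2
grip_force: 0.0
```

```bash
python3 -c "
from h import *
q=pose()[0][:2]-cad;print(q@cu,q@cv_);go([*cw(1.5,-1),31],.806)"
```

```text
0.8220501755328429 1.012493298462336
at [ 524.  -238.9   35.1] shift [-0.0027 -0.008   0.0164] turn [-0.0001  0.0001 -0.0003]
```

Emit:
play_rows:
  plan:
    - [0, -0.007, 0.012, 0, 0, 0, 0.1]
    - [0, -0.007, 0.012, 0, 0, 0, -0.4]
    - [0, -0.007, 0.012, 0, 0, 0, -0.5]
    - [0, -0.007, 0.012, 0, 0, 0, -0.55]
    - [0, -0.007, 0.012, 0, 0, 0, -0.6]
    - [0, -0.007, 0.012, 0, 0, 0, -1]
    - [0, -0.007, 0.012, 0, 0, 0, -1]
    - [0, -0.007, 0.012, 0, 0, 0, -1]
    - [0, -0.007, 0.012, 0, 0, 0, -1]
  squeeze: 40

```text
time_s: 25.95
position: [523.1, -237.7, 32.2]
tool_rot: [3.141, -0.0, 0.806]
contact_force: [-0.4, -0.3, 2.0]
grip_width: 15.7
grip_force: 40.0
```

Emit:
play_rows:
  plan:
    - [0, 0, -0.006, 0, 0, 0, -1]
    - [0, 0, -0.015, 0, 0, 0, -1]
    - [0, 0, -0.03, 0, 0, 0, -1]
    - [0, 0, -0.048, 0, 0, 0, -1]
    - [0, 0, -0.067, 0, 0, 0, -1]
    - [0, 0, -0.086, 0, 0, 0, -1]
    - [0, 0, -0.105, 0, 0, 0, -1]
    - [0, 0, -0.124, 0, 0, 0, -1]
    - [0, 0, -0.143, 0, 0, 0, -1]
    - [0, 0, -0.162, 0, 0, 0, -1]
    - [0, 0, -0.181, 0, 0, 0, -1]
    - [0, 0, -0.2, 0, 0, 0, -1]

```text
time_s: 26.95
position: [522.8, -237.5, 82.5]
tool_rot: [-3.142, -0.0, 0.805]
contact_force: [-0.7, 0.7, -4.7]
grip_width: 15.8
grip_force: 40.0
```

Emit:
play_rows:
  plan:
    - [0, 0, -0.019, 0, 0, 0, -1]
    - [0, 0, -0.038, 0, 0, 0, -1]
    - [0, 0, -0.057, 0, 0, 0, -1]
    - [0, 0, -0.076, 0, 0, 0, -1]
    - [0, 0, -0.095, 0, 0, 0, -1]
    - [0, 0, -0.114, 0, 0, 0, -1]
    - [0, 0, -0.133, 0, 0, 0, -1]
    - [0, 0, -0.152, 0, 0, 0, -1]
    - [0, 0, -0.17, 0, 0, 0, -1]
    - [0, 0, -0.185, 0, 0, 0, -1]
    - [0, 0, -0.196, 0, 0, 0, -1]
    - [0, 0, -0.202, 0, 0, 0, -1]

```text
time_s: 27.95
position: [523.0, -237.6, 132.9]
tool_rot: [3.141, -0.0, 0.805]
contact_force: [0.2, -0.3, -4.8]
grip_width: 15.5
grip_force: 40.0
```

Emit:
play_rows:
  plan:
    - [0, 0, 0, 0, 0, 0, -1]
    - [0, 0, 0, 0, 0, 0, -1]
    - [0, 0, 0, 0, 0, 0, -1]
    - [0, 0, 0, 0, 0, 0, -1]
    - [0, 0, 0, 0, 0, 0, -1]
    - [0, 0, 0, 0, 0, 0, -1]

```text
time_s: 28.45
position: [522.8, -237.5, 132.3]
tool_rot: [-3.141, 0.0, 0.805]
contact_force: [0.1, -0.5, -5.8]
grip_width: 15.7
grip_force: 40.0
```

Run:
```python
from h import *
im=eyes.capture('wrist');s=eyes.capture('side');cv2.imwrite('pics/v8.png',np.hstack([cv2.resize(im[:400],(400,250)),cv2.resize(s[180:],(400,250))])[...,::-1])
st=robot.get_state();print({k:st[k] for k in('time_s','position','tool_rot','contact_force','moment','grip_width','grip_force')})
```

```text
{'time_s': 28.55, 'position': array([ 522.79717664, -237.5307169 ,  132.3992001 ]), 'tool_rot': array([-3.14148258e+00,  7.80822948e-05,  8.05388076e-01]), 'contact_force': array([ 0.51480187, -0.14427283, -5.24283053]), 'moment': array([-0.00447635,  0.16278211,  0.04762234]), 'grip_width': 16.033762535777164, 'grip_force': 39.99525547027588}
```

View pics/v8.png

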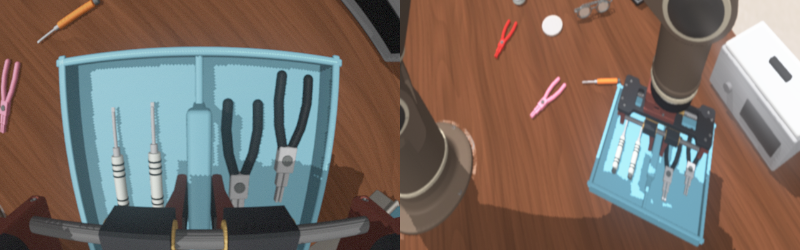

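Run:
```python
from h import *
T=pose();im=eyes.capture('wrist');hsv=cv2.cvtColor(im,cv2.COLOR_RGB2HSV)
m=((hsv[...,0]>85)&(hsv[...,0]<110)&(hsv[...,1]>70)&(hsv[...,2]>60)).astype(np.uint8)*255
B=blob(m,(60,40,600,300));l=B[np.argmin(B@[1,1.])];r=B[np.argmin(B@[-1,1.])];print(l,r)
for z in(126,132,138):
    C=cast('wrist',[l,r],z,T)[:,:2]-T[0][:2];print(z,np.linalg.norm(C[0]-C[1]),C@cu,C@cv_)
```

```text
[96. 90.] [541.  90.]
126 247.51812790988598 [-110.02407405 -109.60123436] [-124.16842985  123.34933688]
132 239.54949630815057 [-109.04466283 -108.6354361 ] [-120.18975257  119.3593942 ]
138 231.58086470641496 [-108.06525161 -107.66963784] [-116.21107528  115.36945151]
```

```bash
python3 -c "
from rig import job_done
print(job_done())"
```

```text
the job is handed in; nothing more can be done
None
```

I handed the job in: the pliers and both screwdrivers lie in their compartments, and the arm is holding the caddy by its handle about 10 cm above the counter, level to within about 1.5 mm along the measured rim, with nothing else carrying it.

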